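# Ready the hand-lever dosing pump

## Robot

A 6-joint arm with a two-finger parallel gripper is mounted at the origin on the work surface. World frame = base frame: x ahead of the robot, y to its left, z up, the work surface at z = 0. Lengths are in m, angles in rad, forces in N, time in s.
With the tool pointing down it reaches from about 0.225 to 0.875 m from the base axis. Payload 3.4 kg.
Tool frame: the origin (TCP) lies on the centre line of the jaws, within the pads' length; the fingertips stand 17 mm ahead of it and the grasp point (between the pads) lies 2 mm behind it (nose_length is the distance from the TCP to the fingertips, in m); z points along the fingers, y is the line along which they close (so a half turn about z gives the same grasp; the last joint's range is limited). The gripper opens to 85 mm and grips with 20 to 120 N. Pads are 22 mm wide; open, the fingers measure 114 mm over their backs; the gripper's body (76 mm by 85 mm) begins 54 mm behind the grasp point. The pads swing forward as they close: fully open they stand 13 mm farther back than shut.
Start: joints at [0.987, 0.276, 1.505, -0, 1.361, -0.121], TCP at [0.257, 0.515, 0.248] pointing down, gripper open.
Joint ranges: [-2.89, 2.89], [-0.75, 2.08], [0.22, 2.7], [-1.18, 4.32], [0.11, 2.71], [-2.7, 2.7]. Speed limits (rad/s): [2.57, 2.57, 3.14, 3.14, 3.14, 3.14].

## Interface

Orientations are given as a unit quaternion [w, x, y, z].
In Python, from rig import get_state, get_image, sign_off, find_in, place_of, nose_length gives the robot as it stands.
- The arm moves only by the tool apply_moves, never from a script. Its argument "deltas" is one flat list of numbers, 5 for each row, row after row: the finger opening in mm, from 0 to 85.4, then the shift along the tool's x, y, z in mm, then the turn about the tool's z in degrees. A call has 1 to 12 rows; each row is the pose to reach, as a shift and turn from the pose commanded when the call began, along the tool's axes at that moment; what a row does not reach only later rows make up. A row lasts 1/12 s, in which the tool goes at most 41.7 mm and 7.16 degrees, less where a joint would pass 70% of its speed; a pose out of reach is approached as far as the arm can. A call with a gripper value outside its range is refused whole. The fingers move at their own pace and stop on an object; "squeeze" is the grip in N (left out, the last holds). Time passes only in rows, so rows that repeat a pose let the fingers close. It gives the time, the measured TCP pose, the force, the opening and the grip force at its end, in the units of the state.
- get_state(): the state, without advancing time (a new reading comes with each control period).
- get_image(name): name is "scene" or "top"; returns a dict with "frame" (420x560x3 uint8, red, green, blue), "K" (3x3 intrinsics, pixels), "position" and "orientation" of the camera in the world. Camera axes: x right, y down, z forward; pixel columns grow to the right and rows downward; lengths in m; the calibration is good to about 2 mm. A picture is of the moment at which its call begins. There is no depth.
- sign_off(): hands the job in; it is judged then, once.
Trained networks look in a picture, given as the dict that the camera call returned (one of the last four; its "shot" number tells which), for a name from the list of things; names that differ only in an ending like _2 or _b are one class to them, and where a whole thing is asked for, a point or a joint stands for the part that bears it (a point fixed in the world has none). Each returns a list of dicts, best first, with "score" (0 to 1); they miss things now and then, are a little off and sometimes report something else, mostly with a low value. They report only what shows in the picture. A call takes as long as a camera call.
- find_in(query, picture): "point" ([column, row] in pixels, amid what is visible of it).
- place_of(query, picture): "point" ([column, row] in pixels: a listed point, or the origin of a listed thing).
The state is a dict: "clock": time; "qpos": joint angles; "qd": joint speeds; "effort": joint torques, N m; "position": TCP position; "ee_rot": TCP orientation; "contact_force": force on the tool from outside, world axes, zero at the start; "moment": the same for the moment, N m; "width": finger opening in m; "gripper_force": force on a finger pad.
Only numpy, scipy, OpenCV 4.12 (cv2) and the standard library are available. Lean on these libraries where they do the work, as an engineer would, in place of code of your own. Each camera call takes 0.05 s, during which the arm holds its last target. There are 200 camera calls.

## Task

Get the dosing pump ready: swing the dust cover well clear of the pump's breather port, work the sprung hand lever through at least three full strokes (right down to its stop, then let it come right back up) with the port open, and then swing the cover back fully over the port. Every fallen sample bottle on the bench must also finish standing upright in the drip tray, before or after the pumping; leave the wash bottle, the orange tip box and the tube rack where they are.

Things in the scene. Friction and masses are not known exactly. Their poses are not given: they have to be found in the camera images.
- pump: fixed white pump housing, 200 x 220 x 80 mm; origin at the centre of its underside, z up, its front faces its -x (towards the robot). On its flat top (80 mm high): the port with its cover on the -y half, two uprights with the lever's pivot on the +y half (uprights reach 185 mm above the bench), and a barrel 42 mm across and 45 mm high under the lever
- port (a point): centre of the round breather port (dark, 32 mm across) in the top of the pump housing
- cover (a joint): angle of the dust cover about its upright pin: 0 = fully over the port (a stop), grows as it swings outward (counter-clockwise seen from above, the knob end going from the pump's -x to its -y side), stop at 1.7; about 1.1 or more is well clear. Stays where it is left; about 0.6 N at the knob moves it. Starts between 0 and 0.1
- cover_pin (a point): the cover's pin: the vertical axis it turns about, at its plate's top face, 89 mm above the bench
- cover_knob (a point): centre of the upright round black knob of the cover, 18 mm across and 40 mm high, 65 mm from the pin (its top is 129 mm above the bench). The plate is aluminium, 85 x 50 x 6 mm
- lever (a joint): angle of the hand lever: 0 = up (a stop, where its spring holds it), grows as the grip end goes down, 0.7 = down on its stop; a full stroke goes from below 0.08 to above 0.62 and back. The spring needs about 5 N at the grip to start and 14 N at the bottom
- lever_pivot (a point): the lever's hinge point, 170 mm above the bench; the hinge axis is level, along the pump's y
- lever_grip (a point): centre of the lever's black cross grip, a round bar 28 mm across and 70 mm long lying along the pump's y, 195 mm from the pivot towards the pump's -x; at rest it is about 220 mm above the bench, and about 87 mm when right down. The steel bar between pivot and grip is 20 mm wide, 12 mm thick. It can be pressed from above
- tray: fixed grey drip tray, 130 (x) x 300 (y) mm, walls 5 mm thick and 14 mm high, floor 5 mm above the bench; origin at the centre of its underside, z up. The bottles are to stand on its floor
- bottle1_c (a point): fallen square white bottle, 48 x 48 mm, 120 mm tall: black weighted foot (bottom 22 mm), body to 92 mm, round grey cap 34 mm across, 28 mm high; about 0.25 kg, centre of mass 34 mm above its foot: it rights itself from leans under about 30 degrees. This point: its centre, 60 mm above its foot. Its x axis runs from foot to cap (x level: lying, x up: upright). None if absent
- bottle2_c (a point): fallen square white bottle, 48 x 48 mm, 120 mm tall: black weighted foot (bottom 22 mm), body to 92 mm, round grey cap 34 mm across, 28 mm high; about 0.25 kg, centre of mass 34 mm above its foot: it rights itself from leans under about 30 degrees. This point: its centre, 60 mm above its foot. Its x axis runs from foot to cap (x level: lying, x up: upright). None if absent
- bottle3_c (a point): fallen square white bottle, 48 x 48 mm, 120 mm tall: black weighted foot (bottom 22 mm), body to 92 mm, round grey cap 34 mm across, 28 mm high; about 0.25 kg, centre of mass 34 mm above its foot: it rights itself from leans under about 30 degrees. This point: its centre, 60 mm above its foot. Its x axis runs from foot to cap (x level: lying, x up: upright). None if absent
- wash_bottle: bystander: white round bottle, 68 mm across, 170 mm tall, beyond the tray; origin at the centre of its underside
- tip_box: bystander: orange tip box, 120 x 85 x 70 mm; origin at the centre of its underside
- tube_rack: bystander: green rack of capped tubes, 80 x 150 mm, 105 mm tall over the tubes; origin at the centre of its underside

How it is judged:
On the way, in this order (a step that is already met when the one before it is completed fails the run):
1. the cover is swung well clear of the port (value of joint cover above 1.1 rad), for 0.2 s.
2. first stroke: lever right down, port open (value of joint lever above 0.62 rad and value of joint cover above 1.1 rad), for 0.1 s.
3. first stroke: lever back right up, port open (value of joint lever below 0.08 rad and value of joint cover above 1.1 rad), for 0.1 s.
4. second stroke: lever right down, port open (all of step 2), for 0.1 s.
5. second stroke: lever back right up, port open (all of step 3), for 0.1 s.
6. third stroke: lever right down, port open (all of step 4), for 0.1 s.
7. third stroke: lever back right up, port open (all of step 5), for 0.1 s.
8. the cover is swung back over the port (value of joint cover below 0.15 rad), for 0.2 s.
At the end, for the whole second after the job is handed in: The cover is back over the port (within 0.15 rad), the lever is up (below 0.08 rad), and every bottle present stands upright (within 0.12 rad) on the floor of the drip tray, inside its walls (value of joint cover below 0.15 rad and value of joint lever below 0.08 rad and angle between each of bottle1_c, bottle2_c, bottle3_c's own x axis and vertical below 0.12 rad and x of bottle1_c in the frame of tray between -0.045 and 0.045 m and y of bottle1_c in the frame of tray between -0.13 and 0.13 m and z of bottle1_c in the frame of tray between 0.055 and 0.076 m and x of bottle2_c in the frame of tray between -0.045 and 0.045 m and y of bottle2_c in the frame of tray between -0.13 and 0.13 m and z of bottle2_c in the frame of tray between 0.055 and 0.076 m and x of bottle3_c in the frame of tray between -0.045 and 0.045 m and y of bottle3_c in the frame of tray between -0.13 and 0.13 m and z of bottle3_c in the frame of tray between 0.055 and 0.076 m); the robot touches nothing.
It fails at once if the wash bottle is shifted by more than 4 cm (distance of wash_bottle from where it was at the start of the episode above 0.04 m).
It fails at once if the tip box is shifted by more than 4 cm (distance of tip_box from where it was at the start of the episode above 0.04 m).
It fails at once if the tube rack is shifted by more than 4 cm (distance of tube_rack from where it was at the start of the episode above 0.04 m).
Of bottle1, bottle2, bottle3 only 2 to 3 are there at a start; the rules pass over those that are not, and their reading is None.
At some moment in a run one of bottle1, bottle2, bottle3 may be knocked a few centimetres aside while the robot is not near it.
Once in a run the grip may slacken for a moment while it holds something.
It also fails if it takes over 210 s, if anything falls off the work surface, if the arm or the gripper's body presses on something with over 40 N, if the wrist force passes 120 N, or if a joint passes its speed limit or range.

## Working session

There is one attempt and no reset: what is moved stays moved. The work goes in short steps, Python scripts to look and compute and a tool call to move; the robot and the scene stay as the last step left them, time stands still between calls to the robot, and variables do not carry over. Pictures are saved under pics/ and viewed, at most 14 in all, crops included, and the job is handed in when it is done.

Besides the shell and the picture viewer there is one more tool, called in YAML: its name, and indented under it one key for each argument. apply_moves: Moves the arm, as the interface text tells. Its arguments: {"type":"object","properties":{"deltas":{"type":"array"},"squeeze":{"type":"number"}},"required":["deltas"]}

```bash
ls; mkdir -p pics
cat > h.py <<'E'
import numpy as np, cv2
from scipy.spatial.transform import Rotation as R
from rig import *
def rot(q): return R.from_quat([q[1],q[2],q[3],q[0]]).as_matrix()
def ray(im,p):
    d=rot(im["orientation"])@np.linalg.inv(im["K"])@np.array([p[0],p[1],1.]); return np.array(im["position"]),d
def at_z(im,p,z):
    o,d=ray(im,p); return o+d*(z-o[2])/d[2]
def proj(im,P):
    c=im["K"]@rot(im["orientation"]).T@(np.array(P)-im["position"]); return c[:2]/c[2]
def tri(a,p,b,q):
    o1,d1=ray(a,p);o2,d2=ray(b,q);A=np.c_[d1,-d2];t=np.linalg.lstsq(A,o2-o1,rcond=None)[0]
    x,y=o1+t[0]*d1,o2+t[1]*d2; return (x+y)/2,np.linalg.norm(x-y)
def save(im,n,box=None,s=1):
    f=im["frame"][:,:,::-1]
    if box: f=f[box[1]:box[3],box[0]:box[2]]
    cv2.imwrite("pics/"+n,cv2.resize(f,None,fx=s,fy=s,interpolation=cv2.INTER_CUBIC))
E
python3 - <<'E'
from h import *
s=get_image("scene");t=get_image("top")
save(s,"s0.png",s=1.4);save(t,"t0.png",s=1.4)
for n in ["port","cover_pin","cover_knob","lever_pivot","lever_grip","pump","tray","bottle1_c","wash_bottle","tip_box","tube_rack"]:
    for im,k in((s,"s"),(t,"t")):
        print(n,k,[(np.round(d["point"]).tolist(),round(d["score"],2)) for d in place_of(n,im)][:4])
for im in(s,t): print(im["position"],np.round(rot(im["orientation"]),2).tolist(),im["K"][0,0])
st=get_state();print(st["clock"],st["position"],rot(st["ee_rot"]).round(3).tolist())
E
```

```text
pics
port s [([339.0, 210.0], 0.8)]
port t [([230.0, 231.0], 0.74)]
cover_pin s [([339.0, 213.0], 0.56)]
cover_pin t [([228.0, 218.0], 0.51), ([190.0, 200.0], 0.5)]
cover_knob s [([351.0, 230.0], 0.7), ([333.0, 197.0], 0.52), ([217.0, 211.0], 0.49)]
cover_knob t [([228.0, 236.0], 0.72)]
lever_pivot s [([252.0, 255.0], 0.69)]
lever_pivot t []
lever_grip s [([361.0, 158.0], 0.7)]
lever_grip t [([195.0, 256.0], 0.77)]
pump s [([353.0, 233.0], 0.6)]
pump t [([216.0, 226.0], 0.78), ([406.0, 212.0], 0.62)]
tray s [([251.0, 254.0], 0.95)]
tray t [([305.0, 206.0], 0.82)]
bottle1_c s [([340.0, 212.0], 0.64), ([171.0, 223.0], 0.62)]
bottle1_c t [([375.0, 243.0], 0.84)]
wash_bottle s [([306.0, 280.0], 0.98)]
wash_bottle t [([264.0, 169.0], 0.77)]
tip_box s [([402.0, 195.0], 0.65)]
tip_box t [([154.0, 271.0], 0.59)]
tube_rack s [([130.0, 259.0], 0.72)]
tube_rack t [([403.0, 210.0], 0.87)]
[ 1.5407152  -0.07516442  1.01174178] [[0.08, 0.65, -0.75], [1.0, -0.06, 0.06], [-0.01, -0.76, -0.66]] 406.78528762997433
[0.38982133 0.007594   1.53791783] [[0.01, -0.99, 0.13], [-1.0, -0.01, -0.0], [0.01, -0.13, -0.99]] 382.8958474828971
1.2 [0.2567462  0.51453503 0.24833593] [[-0.895, 0.446, 0.0], [0.446, 0.895, 0.0], [-0.0, 0.0, -1.0]]
```

View pics/s0.png

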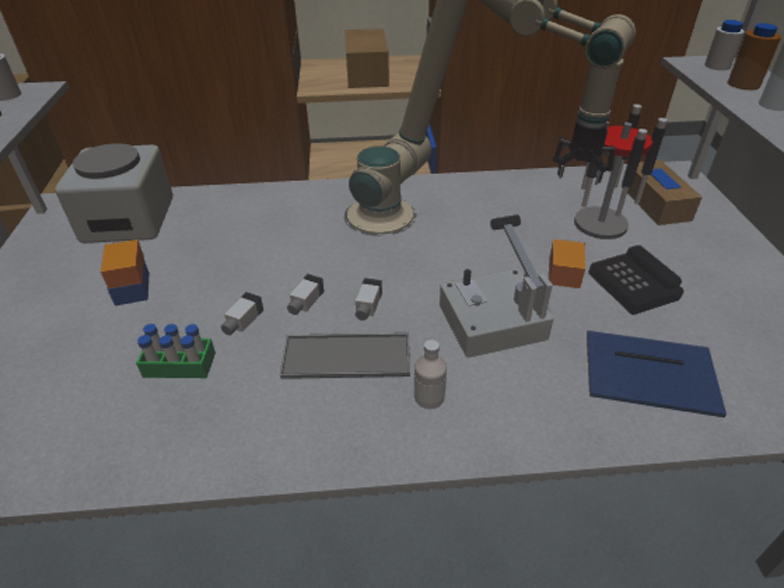

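View pics/t0.png

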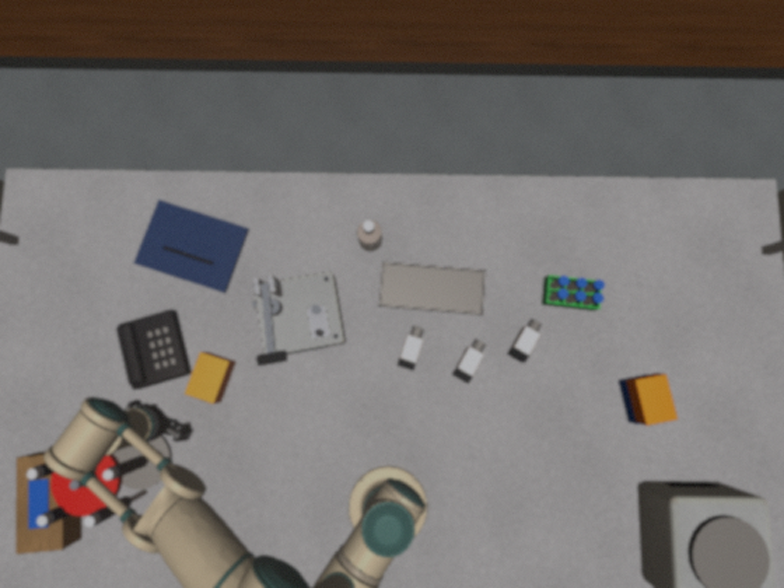

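Both views show three fallen bottles (scaled pixels in the top picture: about (412,348), (470,361), (526,341)). Their dark feet point towards the robot and their caps towards the tray at (432,289). The pump is at (300,315), with the grip at (271,356) and the knob near (320,330).

Run:
```python
from h import *
s=get_image("scene");t=get_image("top")
H=dict(port=.08,cover_pin=.089,cover_knob=.109,lever_grip=.22,lever_pivot=.17,pump=0,tray=0,wash_bottle=0,tip_box=0,tube_rack=0)
for n,z in H.items():
    for im,k in((s,"s"),(t,"t")):
        for d in place_of(n,im)[:2]: print(n,k,np.round(at_z(im,d["point"],z),3)[:2],round(d["score"],2))
for b in("bottle1_c","bottle2_c","bottle3_c"):
    for im,k in((s,"s"),(t,"t")):
        for f in(place_of,find_in):
            for d in f(b,im)[:5]: print(b,k,f.__name__,np.round(at_z(im,d["point"],.024),3)[:2],round(d["score"],2))
# colour: caps/feet via pixel picks from the views
for nm,pts in dict(t=[(416,330),(408,364),(478,345),(463,376),(535,325),(517,355)]).items():
    for p in pts: print(p,np.round(at_z(t,np.array(p)/1.4,.024),3)[:2])
print("tray corners",[np.round(at_z(t,np.array(p)/1.4,.014),3)[:2].tolist() for p in[(383,262),(486,269),(482,315),(379,307)]])
print("pump corners",[np.round(at_z(t,np.array(p)/1.4,.08),3)[:2].tolist() for p in[(333,273),(344,342)]])
save(t,"t1.png",(160,170,420,290),3);save(s,"s1.png",(140,130,400,310),3)
```

```text
port s [0.509 0.195] 0.56
port t [0.49  0.191] 0.88
cover_pin s [0.515 0.201] 0.73
cover_pin s [ 0.516 -0.369] 0.57
cover_pin t [0.539 0.197] 0.52
cover_knob s [0.454 0.185] 0.83
cover_knob t [0.455 0.182] 0.61
lever_grip s [0.387 0.296] 0.58
lever_grip t [0.404 0.287] 0.65
lever_pivot s [0.574 0.328] 0.95
lever_pivot s [ 0.589 -0.059] 0.21
lever_pivot t [0.583 0.332] 0.61
pump s [0.516 0.256] 0.62
pump t [0.521 0.242] 0.8
tray s [0.068 0.403] 0.7
tray s [0.388 0.406] 0.65
tray t [ 0.595 -0.104] 0.63
tray t [ 0.395 -0.237] 0.26
wash_bottle s [0.735 0.058] 0.69
wash_bottle t [0.749 0.067] 0.57
wash_bottle t [ 0.606 -0.108] 0.25
tip_box s [0.322 0.502] 0.69
tip_box s [0.524 0.252] 0.6
tip_box t [0.343 0.486] 0.58
tube_rack t [ 0.59 -0.51] 0.69
bottle1_c s call [ 0.458 -0.384] 0.74
bottle1_c s call [0.453 0.221] 0.53
bottle1_c s call [ 0.447 -0.388] 0.84
bottle1_c t call [ 0.466 -0.383] 0.8
bottle1_c t call [ 0.457 -0.375] 0.84
bottle1_c t call [0.482 0.339] 0.66
bottle1_c t call [0.512 0.2  ] 0.21
bottle2_c s call [ 0.398 -0.23 ] 0.83
bottle2_c s call [ 0.387 -0.219] 0.56
bottle2_c s call [0.415 0.205] 0.54
bottle2_c t call [ 0.385 -0.223] 0.85
bottle2_c t call [ 0.393 -0.235] 0.75
bottle2_c t call [ 0.455 -0.37 ] 0.53
bottle3_c s call [ 0.431 -0.048] 0.58
bottle3_c s call [ 0.63  -0.119] 0.5
bottle3_c s call [ 0.387 -0.227] 0.47
bottle3_c s call [ 0.414 -0.055] 0.56
bottle3_c t call [ 0.442 -0.062] 0.91
bottle3_c t call [ 0.438 -0.059] 0.87
(416, 330) [ 0.481 -0.074]
(408, 364) [ 0.386 -0.052]
(478, 345) [ 0.441 -0.249]
(463, 376) [ 0.355 -0.206]
(535, 325) [ 0.5   -0.411]
(517, 355) [ 0.415 -0.358]
tray corners [[0.677, 0.022], [0.66, -0.276], [0.527, -0.263], [0.546, 0.031]]
pump corners [[0.632, 0.158], [0.443, 0.124]]
```

View pics/t1.png

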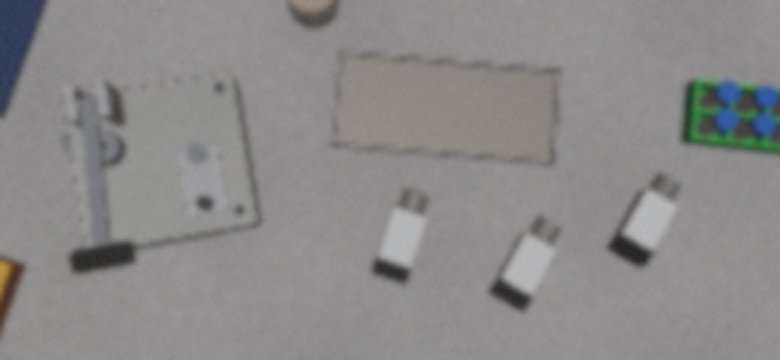

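View pics/s1.png

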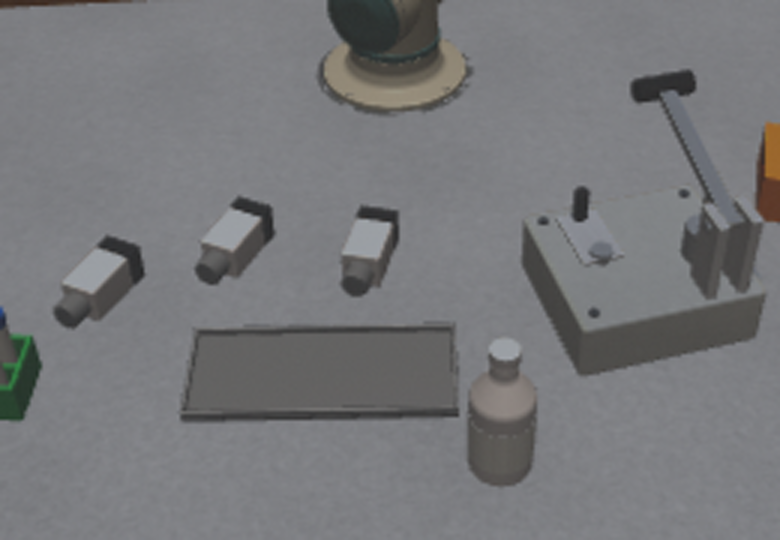

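The crops show the knob (t1 (204,203), s1 (582,203)), pin (t1 (197,153), s1 (600,250)), grip (t1 (103,257), s1 (663,85)) and the bottles' caps and feet clearly. I'll triangulate from these.

Run:
```python
from h import *
s=get_image("scene");t=get_image("top")
T=lambda p:np.array(p)/3+[160,170]
S=lambda p:np.array(p)/3+[140,130]
for n,a,b in [("knobtop",(205,203),(582,190)),("pin",(197,152),(600,248)),("grip",(103,257),(663,85)),("uprights",(94,100),(733,215))]:
    print(n,tri(t,T(a),s,S(b)))
print("knob",at_z(t,T((205,203)),.125),at_z(s,S((582,190)),.127))
print("pin",at_z(t,T((197,152)),.095),at_z(s,S((600,248)),.095))
print("grip",at_z(t,T((103,257)),.225),at_z(s,S((663,85)),.22))
for n,a,b,c,d in [("A",(413,198),(391,270),(356,277),(379,225)),("B",(545,228),(512,295),(211,265),(254,220)),("C",(666,184),(630,249),(72,307),(122,257))]:
    for k,im,F,p,q in(("t",t,T,a,b),("s",s,S,c,d)):
        P,Q=at_z(im,F(p),.026),at_z(im,F(q),.026)
        print(n,k,P.round(3)[:2],Q.round(3)[:2],"len",np.linalg.norm(P-Q).round(3),"yaw",np.degrees(np.arctan2(*(P-Q)[1::-1])).round(1))
```

```text
knobtop (array([0.46465079, 0.18667713, 0.13031307]), np.float64(0.005685872022292712))
pin (array([0.5299074 , 0.20024604, 0.09787108]), np.float64(0.0006613771714050839))
grip (array([0.39691056, 0.28744928, 0.22277588]), np.float64(0.002830048776756488))
uprights (array([0.58362045, 0.31920097, 0.1808504 ]), np.float64(0.011315728221121958))
knob [0.46452817 0.18450357 0.125     ] [0.46053819 0.19057585 0.127     ]
pin [0.53013667 0.20029903 0.095     ] [0.52672431 0.20145082 0.095     ]
grip [0.39666315 0.28555199 0.225     ] [0.39269909 0.29022928 0.22      ]
A t [ 0.48  -0.076] [ 0.386 -0.048] len 0.098 yaw -16.6
A s [ 0.474 -0.076] [ 0.382 -0.043] len 0.098 yaw -19.4
B t [ 0.443 -0.25 ] [ 0.356 -0.206] len 0.098 yaw -26.6
B s [ 0.437 -0.248] [ 0.357 -0.199] len 0.094 yaw -32.1
C t [ 0.503 -0.41 ] [ 0.417 -0.361] len 0.099 yaw -29.8
C s [ 0.494 -0.406] [ 0.412 -0.357] len 0.096 yaw -30.7
```

Add to h.py:
```python
def plan(*targets, yaw=None):
    """world targets (m) -> tool deltas mm; yaw = wanted tool-y yaw (deg) -> turn"""
    st=get_state(); M=rot(st["ee_rot"]); p=np.array(st["position"])
    y=np.degrees(np.arctan2(M[1,1],M[0,1]))
    print("at",p.round(4),"yaw",y.round(1),"w",round(st["width"],4),"F",np.round(st["contact_force"],1),"g",round(st["gripper_force"],1),"t",st["clock"],"q6",round(st["qpos"][5],2))
    for t in targets: print(np.round(t,3),"->",(M.T@(np.array(t)-p)*1000).round(1))
    if yaw is not None: print("turn",round((y-yaw+90)%180-90,1))
```

```text
(no output)
```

apply_moves:
  deltas: [60,0,0,-40,0,60,-33,-20,-52,-7,60,-66,-40,-52,-14,60,-99,-60,-52,-21,60,-132,-80,-52,-28,60,-165,-100,-52,-35,60,-198,-120,-52,-42,60,-231,-140,-52,-49,60,-264,-160,-52,-56,60,-297,-181,-52,-60,60,-330,-201,-52,-60,60,-330,-201,-52,-60]
  squeeze: 20

```text
clock: 4.0
position: [0.465, 0.1829, 0.3003]
ee_rot: [0.001, -0.287, 0.958, -0.002]
contact_force: [-1.6, 1.4, 0.8]
width: 0.06
gripper_force: 0.0
```

Run:
```python
from h import *
plan((.463,.187,.118),yaw=123.5)
s=get_image("scene");t=get_image("top")
for n,z in(("cover_knob",.109),):
    for im in(s,t): print([(at_z(im,d["point"],z).round(3)[:2],round(d["score"],2)) for d in place_of(n,im)])
print(proj(t,(.463,.187,.129)))
save(s,"s2.png",(270,90,410,230),4)
```

```text
at [0.465  0.1829 0.3003] yaw 123.3 w 0.06 F [-1.6  1.4  0.8] g 0.0 t 4.0 q6 -1.91
[0.463 0.187 0.118] -> [ -0.6   5.2 182.3]
turn -0.2
[(array([0.456, 0.182]), 0.78)]
[(array([0.474, 0.188]), 0.61)]
[227.50545954 238.01504744]
```

View pics/s2.png

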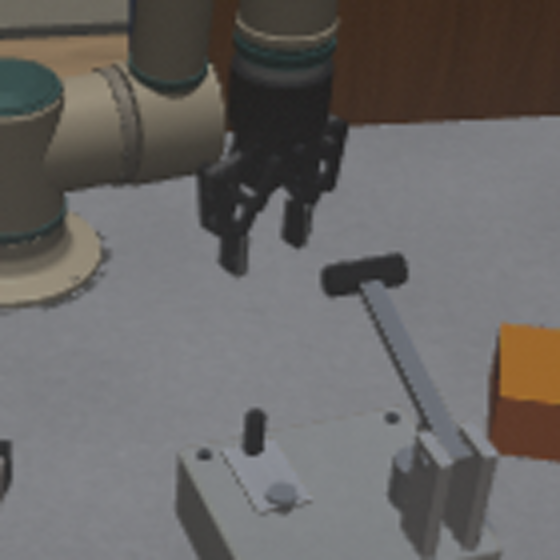

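The knob is upright below the gripper and clear of the lever, so I descend and grip it.

apply_moves:
  deltas: [60,0,4,40,0,60,0,4,80,0,60,0,4,120,0,60,0,4,150,0,60,0,4,175,0,60,0,4,180,0,60,0,4,180,0,10,0,4,180,0,10,0,4,180,0,10,0,4,180,0,10,0,4,180,0,10,0,4,180,0]
  squeeze: 20

```text
clock: 5.2
position: [0.4639, 0.1879, 0.1227]
ee_rot: [0.004, -0.289, 0.957, -0.004]
contact_force: [5.3, -10.4, 1.7]
width: 0.0169
gripper_force: 22.2
```

Run:
```python
from h import *
p=np.array([.5285,.2008]);k=np.array(get_state()["position"][:2]);v=k-p
print("radius",np.linalg.norm(v),"angle",np.degrees(np.arctan2(*v[::-1])))
a0=np.arctan2(*v[::-1])
plan(*[(*(p+.0655*np.array([np.cos(a0+a),np.sin(a0+a)])),.1203) for a in np.linspace(0,1.4,9)[1:]])
```

```text
radius 0.06589606959126913 angle -168.7510950664449
at [0.4639 0.1879 0.1227] yaw 123.6 w 0.0169 F [  5.3 -10.4   1.7] g 22.2 t 5.2 q6 -1.9
[0.467 0.177 0.12 ] -> [  3.1 -11.1   2.5]
[0.473 0.167 0.12 ] -> [  4.5 -22.4   2.6]
[0.479 0.158 0.12 ] -> [  4.  -33.8   2.8]
[0.488 0.15  0.12 ] -> [  1.5 -45.    2.9]
[0.497 0.143 0.12 ] -> [ -3.  -55.6   3. ]
[0.508 0.139 0.12 ] -> [ -9.1 -65.2   3.1]
[0.519 0.136 0.12 ] -> [-16.9 -73.6   3.2]
[0.53  0.135 0.12 ] -> [-26.  -80.5   3.3]
```

apply_moves:
  deltas: [10,3,-11,0,0,10,4,-22,0,0,10,4,-34,0,0,10,1,-45,0,0,10,-3,-56,0,0,10,-9,-65,0,0,10,-17,-74,0,0,10,-26,-80,0,0,10,-26,-80,0,0,40,-26,-80,0,0,40,-26,-80,0,0,40,-26,-80,0,0]
  squeeze: 20

```text
clock: 6.2
position: [0.5256, 0.1386, 0.1205]
ee_rot: [0.0, -0.288, 0.958, 0.0]
contact_force: [0.4, -0.7, 0.6]
width: 0.04
gripper_force: 0.0
```

Run:
```python
from h import *
plan((.395,.288,.30),yaw=100)
s=get_image("scene");t=get_image("top")
for im in(s,t): print([(at_z(im,d["point"],.109).round(3)[:2],round(d["score"],2)) for d in place_of("cover_knob",im)])
save(s,"s3.png",(270,90,410,230),4)
```

```text
at [0.5256 0.1386 0.1205] yaw 123.5 w 0.04 F [ 0.4 -0.7  0.6] g 0.0 t 6.2 q6 -2.03
[0.395 0.288 0.3  ] -> [  26.4  196.7 -179.4]
turn 23.5
[(array([0.521, 0.142]), 0.71)]
[]
```

View pics/s3.png

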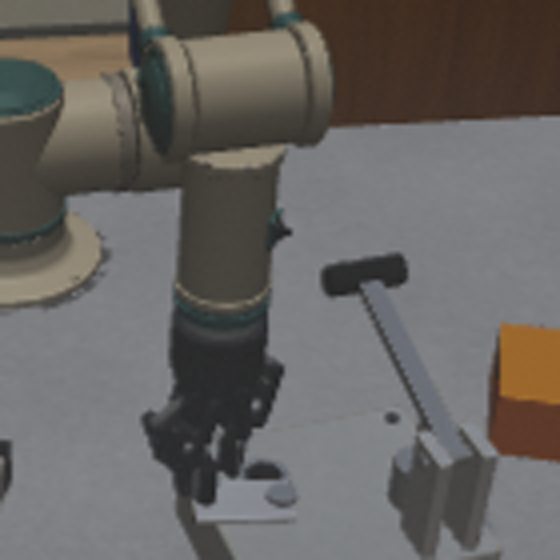

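The cover now stands at about 1.3 rad and the port is open. Next I lift and go above the grip with the fingers closed.

apply_moves:
  deltas: [40,0,0,-40,0,40,0,0,-80,0,40,0,0,-120,0,20,0,0,-160,0,0,5,25,-178,7,0,10,60,-178,14,0,15,95,-178,21,0,19,130,-178,23,0,23,165,-178,23,0,26,197,-178,23,0,26,197,-178,23,0,26,197,-178,23]

```text
clock: 7.4
position: [0.3943, 0.2893, 0.2984]
ee_rot: [0.0, -0.093, 0.996, 0.0]
contact_force: [-0.1, -0.3, 0.2]
width: -0.0001
gripper_force: 0.0
```

Run:
```python
from h import *
c,s_=np.cos(np.radians(10)),np.sin(np.radians(10))
piv=np.array([.395+.188*c,.288+.188*s_])
P=[]
for th in (0,.2,.4,.6,.72):
    a=.26-th; r=.195*np.cos(a); P.append((piv[0]-r*c,piv[1]-r*s_,.17+.195*np.sin(a)+.014+.017))
plan(*P,yaw=100)
s=get_image("scene");t=get_image("top")
for im in(s,t):
    for n,z in (("cover_knob",.109),("lever_grip",.22)): print(n,[(at_z(im,d["point"],z).round(3)[:2],round(d["score"],2)) for d in place_of(n,im)])
```

```text
at [0.3943 0.2893 0.2984] yaw 100.7 w -0.0001 F [-0.1 -0.3  0.2] g 0.0 t 7.4 q6 -1.27
[0.395 0.288 0.251] -> [ 0.1 -1.4 47.3]
[0.388 0.287 0.213] -> [ 6.3 -1.3 85.7]
[0.39  0.287 0.174] -> [  4.7  -1.3 124.6]
[0.399 0.289 0.136] -> [ -4.5  -1.4 162.5]
[0.408 0.29  0.114] -> [-13.6  -1.6 184. ]
turn 0.7
cover_knob [(array([0.505, 0.134]), 0.85), (array([ 0.705, -0.114]), 0.62)]
lever_grip [(array([0.403, 0.289]), 0.6)]
cover_knob [(array([0.534, 0.133]), 0.57)]
lever_grip [(array([0.391, 0.289]), 0.57)]
```

apply_moves:
  deltas: [0,0,-1,40,0,0,5,-1,70,0,0,6,-1,95,0,0,5,-1,120,0,0,1,-1,145,0,0,-5,-1,165,0,0,-12,-1,180,0,0,-13,-1,186,0,0,-13,-1,186,0,0,-13,-1,186,0]

```text
clock: 8.53
position: [0.4054, 0.2886, 0.1166]
ee_rot: [-0.003, -0.09, 0.996, 0.0]
contact_force: [-16.1, -4.0, 38.2]
width: -0.0001
gripper_force: 19.1
```

Run:
```python
from h import *
plan()
s=get_image("scene");save(s,"s4.png",(270,90,410,230),4)
```

```text
at [0.4054 0.2886 0.1166] yaw 100.4 w -0.0001 F [-16.1  -4.   38.2] g 19.1 t 8.5333 q6 -1.28
```

View pics/s4.png

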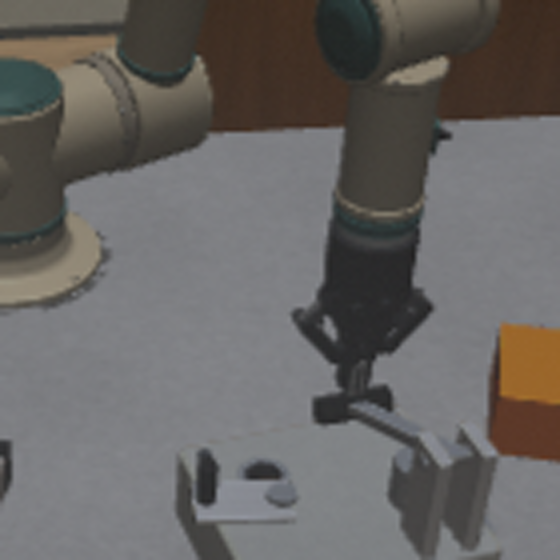

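The lever is on its stop: force 38 N, tip height about 0.100. Now up, and the second stroke.

apply_moves:
  deltas: [0,7,0,-20,0,0,14,0,-45,0,0,19,0,-80,0,0,17,0,-115,0,0,13,0,-150,0,0,13,0,-165,0,0,13,0,-165,0,0,13,0,-165,0]

```text
clock: 9.25
position: [0.3965, 0.2869, 0.278]
ee_rot: [0.001, -0.091, 0.996, 0.0]
contact_force: [-0.6, -0.1, 0.2]
width: -0.0001
gripper_force: 0.0
```

Run:
```python
from h import *
plan()
s=get_image("scene");t=get_image("top")
print([(np.round(d["point"]),at_z(s,d["point"],.22).round(3)[:2]) for d in place_of("lever_grip",s)],proj(s,(.395,.288,.222)))
```

```text
at [0.3965 0.2869 0.278 ] yaw 100.4 w -0.0001 F [-0.6 -0.1  0.2] g 0.0 t 9.25 q6 -1.27
[(array([362., 158.]), array([0.392, 0.295]))] [360.58626487 158.25696624]
```

apply_moves:
  deltas: [0,0,0,25,0,0,5,0,55,0,0,6,0,80,0,0,5,0,105,0,0,1,0,125,0,0,-5,0,145,0,0,-12,0,160,0,0,-13,0,163,0,0,-13,0,163,0,0,-13,0,163,0]

```text
clock: 10.23
position: [0.4021, 0.2889, 0.1163]
ee_rot: [-0.006, -0.091, 0.996, -0.0]
contact_force: [-18.0, -3.1, 35.8]
width: 0.0
gripper_force: 18.1
```

apply_moves:
  deltas: [0,7,0,-20,0,0,14,0,-45,0,0,19,0,-80,0,0,17,0,-115,0,0,13,0,-150,0,0,13,0,-163,0,0,13,0,-163,0,0,13,0,-163,0,0,13,0,-163,0]

```text
clock: 10.98
position: [0.3945, 0.2866, 0.2749]
ee_rot: [-0.002, -0.091, 0.996, -0.001]
contact_force: [0.1, 0.0, -0.4]
width: -0.0001
gripper_force: 0.0
```

apply_moves:
  deltas: [0,0,0,25,0,0,5,0,55,0,0,6,0,80,0,0,5,0,105,0,0,1,0,125,0,0,-5,0,145,0,0,-12,0,160,0,0,-13,0,163,0,0,-13,0,163,0,0,-13,0,163,0]

```text
clock: 11.82
position: [0.4017, 0.2888, 0.1161]
ee_rot: [-0.007, -0.091, 0.996, -0.0]
contact_force: [-17.1, -2.1, 37.9]
width: -0.0004
gripper_force: 19.9
```

apply_moves:
  deltas: [0,7,0,-20,0,0,14,0,-45,0,0,19,0,-80,0,0,17,0,-115,0,0,13,0,-150,0,0,13,0,-163,0,0,13,0,-163,0,0,13,0,-185,0,0,13,0,-185,0]

```text
clock: 12.57
position: [0.3959, 0.2874, 0.2991]
ee_rot: [-0.0, -0.091, 0.996, 0.0]
contact_force: [0.7, 0.4, 1.4]
width: 0.0
gripper_force: 0.0
```

Run:
```python
from h import *
plan((.5256,.1386,.30),(.5256,.1386,.1205),yaw=123.5)
s=get_image("scene");t=get_image("top")
for im in(s,t):
    for n,z in (("cover_knob",.109),("lever_grip",.22)): print(n,[(at_z(im,d["point"],z).round(3)[:2],round(d["score"],2)) for d in place_of(n,im)])
save(s,"s5.png",(60,90,410,310),2.2)
```

```text
at [0.3959 0.2874 0.2991] yaw 100.5 w 0.0 F [0.7 0.4 1.4] g 0.0 t 12.5667 q6 -1.27
[0.526 0.139 0.3  ] -> [-100.5 -169.9   -0.9]
[0.526 0.139 0.12 ] -> [-100.5 -169.9  178.6]
turn -23.0
cover_knob [(array([0.519, 0.146]), 0.65)]
lever_grip [(array([0.385, 0.299]), 0.76), (array([0.659, 0.159]), 0.65)]
cover_knob [(array([0.537, 0.146]), 0.5)]
lever_grip [(array([0.399, 0.289]), 0.81)]
```

View pics/s5.png

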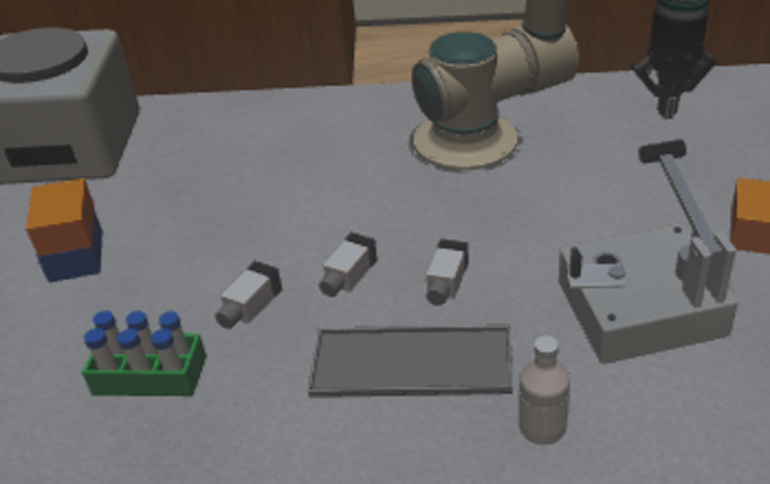

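The cover is still out and the lever is back up, so the three strokes are done. Back to the knob to close the cover.

apply_moves:
  deltas: [20,-17,-28,0,-7,50,-34,-57,0,-14,50,-50,-85,0,-21,50,-67,-113,0,-23,50,-84,-142,0,-23,50,-100,-170,0,-23,50,-100,-170,40,-23,50,-100,-170,80,-23,50,-100,-170,120,-23,50,-100,-170,155,-23,50,-100,-170,176,-23,50,-100,-170,178,-23]

```text
clock: 13.87
position: [0.5207, 0.1376, 0.1158]
ee_rot: [-0.006, -0.288, 0.958, 0.001]
contact_force: [-1.2, 0.3, 0.5]
width: 0.0498
gripper_force: 0.0
```

apply_moves:
  deltas: [50,0,0,0,0,10,0,0,0,0,10,0,0,0,0,10,0,0,0,0,10,0,0,0,0]
  squeeze: 20

```text
clock: 14.28
position: [0.5266, 0.1372, 0.1234]
ee_rot: [0.002, -0.288, 0.957, -0.002]
contact_force: [0.6, -5.8, 3.9]
width: 0.0173
gripper_force: 21.8
```

Run:
```python
from h import *
p=np.array([.5285,.2008]);k=np.array(get_state()["position"][:2]);v=k-p
a0=np.arctan2(*v[::-1]);print(np.linalg.norm(v),np.degrees(a0))
a1=np.radians(-170.5)
plan(*[(*(p+.0652*np.array([np.cos(a),np.sin(a)])),.1203) for a in np.linspace(a0,a1,9)[1:]])
```

```text
0.06364262343484267 -91.72621571654389
at [0.5266 0.1372 0.1234] yaw 123.5 w 0.0173 F [ 0.6 -5.8  3.9] g 21.8 t 14.2833 q6 -2.03
[0.515 0.137 0.12 ] -> [9.5 6.  3. ]
[0.505 0.14  0.12 ] -> [16.6 14.5  3. ]
[0.495 0.145 0.12 ] -> [22.3 24.2  2.9]
[0.486 0.152 0.12 ] -> [26.1 34.7  2.8]
[0.478 0.16  0.12 ] -> [28.2 45.7  2.8]
[0.472 0.169 0.12 ] -> [28.3 56.9  2.7]
[0.467 0.179 0.12 ] -> [26.5 68.   2.7]
[0.464 0.19  0.12 ] -> [22.8 78.5  2.7]
```

apply_moves:
  deltas: [10,9,6,0,0,10,16,14,0,0,10,22,24,0,0,10,26,35,0,0,10,28,46,0,0,10,28,57,0,0,10,26,68,0,0,10,23,79,0,0,10,23,81,0,0,10,23,81,0,0,50,23,79,0,0,50,23,79,0,0]

```text
clock: 15.28
position: [0.463, 0.1916, 0.1224]
ee_rot: [0.001, -0.288, 0.958, 0.0]
contact_force: [0.4, 0.2, 0.7]
width: 0.0402
gripper_force: 0.0
```

apply_moves:
  deltas: [50,0,0,0,0,50,0,0,-40,0,50,0,0,-80,0,50,0,0,-120,0,50,0,0,-140,0,60,0,0,-140,0]

```text
clock: 15.78
position: [0.465, 0.1931, 0.2673]
ee_rot: [0.006, -0.288, 0.958, 0.0]
contact_force: [1.1, -0.3, 0.1]
width: 0.0596
gripper_force: 0.0
```

Run:
```python
from h import *
# bottle A: cap centre ~0.013 in from cap end
plan((.476,-.074,.20),yaw=90-17)
s=get_image("scene");t=get_image("top")
for im in(s,t):
    print([(at_z(im,d["point"],.109).round(3)[:2],round(d["score"],2)) for d in place_of("cover_knob",im)])
    for b in "123": print(b,[(at_z(im,d["point"],.024).round(3)[:2],round(d["score"],2)) for d in place_of(f"bottle{b}_c",im)])
print(proj(t,(.463,.187,.127)),proj(s,(.463,.187,.127)))
f=np.vstack([cv2.resize(im["frame"][b[1]:b[3],b[0]:b[2],::-1],(780,290),interpolation=cv2.INTER_CUBIC) for im,b in((t,(160,180,420,277)),(s,(140,195,400,292)))])
cv2.imwrite("pics/m6.png",f)
```

```text
at [0.465  0.1931 0.2673] yaw 123.5 w 0.0596 F [ 1.1 -0.3  0.1] g 0.0 t 15.7833 q6 -1.9
[ 0.476 -0.074  0.2  ] -> [ 139.1 -228.6   66.3]
turn 50.5
[(array([ 0.497, -0.213]), 0.64), (array([0.454, 0.187]), 0.58), (array([ 0.691, -0.466]), 0.19), (array([0.518, 0.356]), 0.17)]
1 []
2 [(array([ 0.402, -0.221]), 0.95)]
3 [(array([ 0.429, -0.063]), 0.77)]
[]
1 [(array([ 0.468, -0.379]), 0.61)]
2 [(array([ 0.387, -0.233]), 0.74), (array([0.483, 0.21 ]), 0.69), (array([ 0.44 , -0.061]), 0.57)]
3 [(array([ 0.437, -0.055]), 0.57)]
[227.57389988 238.04428958] [333.10668029 193.83973042]
```

View pics/m6.png

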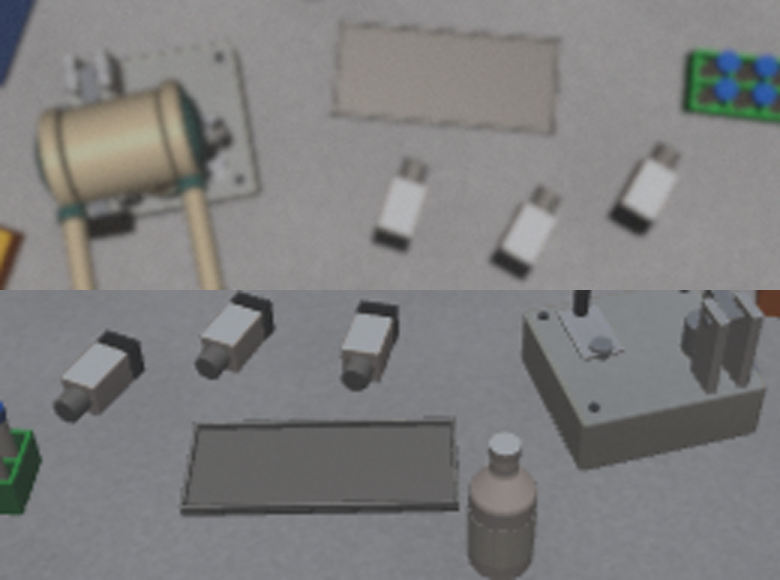

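The cover plate lies over the port again as at the start, and the three bottles have not moved. Next is bottle A.

apply_moves:
  deltas: [75,19,-33,20,7,75,38,-66,40,14,75,57,-99,60,21,75,76,-132,60,28,75,95,-165,60,35,75,114,-198,60,42,75,133,-230,80,49,75,133,-230,110,51,75,133,-230,145,51,75,133,-230,160,51,75,133,-230,160,51]

```text
clock: 17.2
position: [0.475, -0.0733, 0.0976]
ee_rot: [-0.004, 0.153, 0.988, 0.001]
contact_force: [-0.3, 0.8, 0.1]
width: 0.0754
gripper_force: 0.0
```

Run:
```python
from h import *
plan((.481,-.072,.022),yaw=73)
s=get_image("scene")
save(s,"s7.png",(220,170,300,250),7)
print([(at_z(s,d["point"],.024).round(3)[:2],round(d["score"],2)) for d in place_of("bottle3_c",s)])
```

```text
at [ 0.475  -0.0733  0.0976] yaw 72.4 w 0.0754 F [-0.3  0.8  0.1] g 0.0 t 17.2 q6 -1.56
[ 0.481 -0.072  0.022] -> [-6.   3.  75.5]
turn -0.6
[(array([ 0.419, -0.052]), 0.6)]
```

View pics/s7.png

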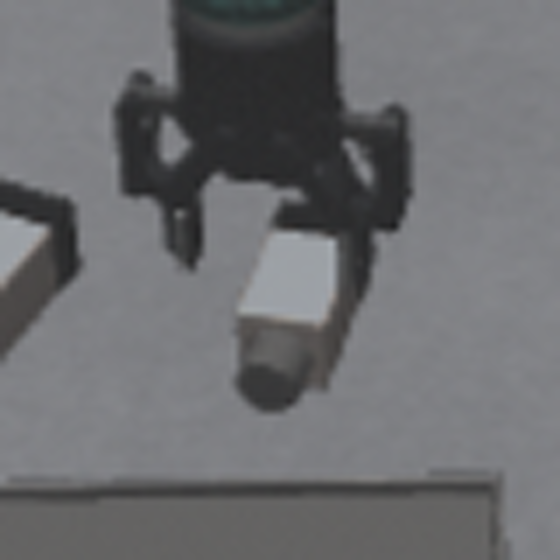

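The jaws straddle the bottle near its cap end and line up with the cap column. I descend and close.

apply_moves:
  deltas: [75,-3,2,40,0,75,-3,2,65,0,75,-3,2,73,0,75,-3,2,73,0,20,-3,2,73,0,20,-3,2,73,0,20,-3,2,73,0,20,-3,2,73,0,20,-3,2,73,0,20,-3,2,73,0]
  squeeze: 25

```text
clock: 18.13
position: [0.483, -0.0732, 0.0301]
ee_rot: [0.002, 0.152, 0.988, -0.0]
contact_force: [-0.3, -0.2, 6.4]
width: 0.0332
gripper_force: 24.3
```

Run:
```python
from h import *
plan((.476,-.072,.1))
```

```text
at [ 0.483  -0.0732  0.0301] yaw 72.5 w 0.0332 F [-0.3 -0.2  6.4] g 24.3 t 18.1333 q6 -1.56
[ 0.476 -0.072  0.1  ] -> [  6.8  -1.  -69.9]
```

The cap is held (33 mm). I raise it on an arc about the foot edge so that the bottle pivots upright in the pads.

apply_moves:
  deltas: [20,5,0,-18,0,20,14,0,-36,0,20,25,0,-51,0,20,39,0,-64,0,20,55,0,-74,0,20,72,0,-81,0,20,91,0,-86,0,20,110,0,-87,0,20,126,0,-87,0,20,126,0,-95,0,20,126,0,-110,0,20,126,0,-110,0]

```text
clock: 19.13
position: [0.3639, -0.0354, 0.1409]
ee_rot: [0.003, 0.152, 0.988, -0.0]
contact_force: [0.3, 0.4, -3.2]
width: 0.0331
gripper_force: 26.2
```

Run:
```python
from h import *
plan((.60,-.035,.16))
s=get_image("scene");save(s,"s8.png",(130,130,310,280),4)
```

```text
at [ 0.3639 -0.0354  0.1409] yaw 72.5 w 0.0331 F [ 0.3  0.4 -3.2] g 26.2 t 19.1333 q6 -1.55
[ 0.6   -0.035  0.16 ] -> [-225.2   71.5  -17.5]
```

View pics/s8.png

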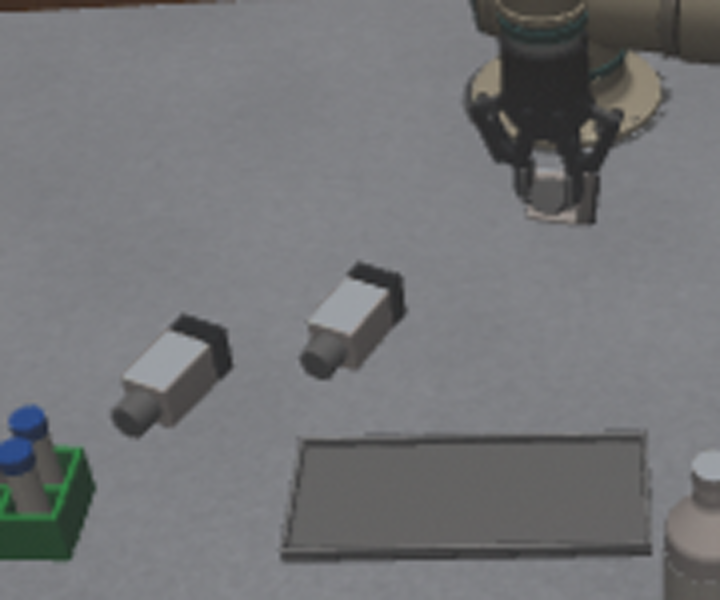

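The bottle stayed level in the pads: it hangs horizontally at about (550,190) in the crop. The pad friction holds it, so I lower the squeeze to 20 N and shake vertically to help the heavy foot swing down.

apply_moves:
  deltas: [20,0,0,0,0,20,0,0,-40,0,20,0,0,-80,0,20,0,0,-80,0,20,0,0,-40,0,20,0,0,-80,0,20,0,0,-40,0,20,0,0,-80,0,20,0,0,-40,0,20,0,0,-80,0,20,0,0,-80,0]
  squeeze: 20

```text
clock: 20.1
position: [0.3558, -0.033, 0.2142]
ee_rot: [-0.007, 0.152, 0.988, 0.001]
contact_force: [1.2, -0.5, -1.2]
width: 0.0326
gripper_force: 20.9
```

Run:
```python
from h import *
plan((.60,-.035,.16))
s=get_image("scene");save(s,"s9.png",(210,90,310,190),6)
print([(d["point"],d["score"]) for d in place_of("bottle1_c",s)], get_state()["moment"])
```

```text
at [ 0.3558 -0.033   0.2142] yaw 72.5 w 0.0326 F [ 1.2 -0.5 -1.2] g 20.9 t 20.1 q6 -1.55
[ 0.6   -0.035  0.16 ] -> [-234.2   71.6   51. ]
[([172.2, 223.3], 0.8), ([351.1, 229.9], 0.52)] [-0.06670322 -0.13872943 -0.00149825]
```

View pics/s9.png

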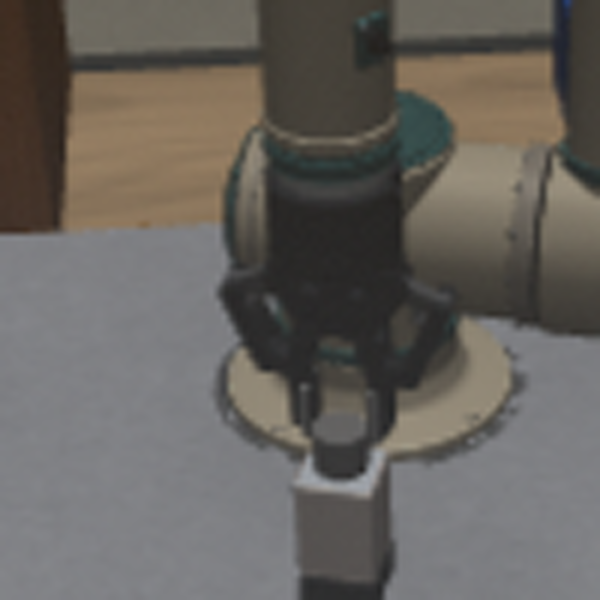

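The bottle now hangs upright, held by its cap top at about (340,430) in the crop. I firm up the grip and estimate the offset.

Run:
```python
from h import *
s=get_image("scene")
# body bottom-front / axis picks: cap top centre, body-foot boundary bottom
for z in(.2,.205,.21,.215): print(z,at_z(s,np.array((340,430))/6+[210,90],z).round(4))
# known sizes: cap base z = top-.028, shoulder; check pixel spacing cap top->foot line (92-22=70 below shoulder)
p=np.array([.362,-.033])
for zt in(.2,.205,.21,.215):
  print(zt,[((proj(s,(*p,zt-h))-[210,90])*6).round(0).tolist() for h in(0,.028,.098)], [((proj(s,(p[0]+.024,p[1],zt-h))-[210,90])*6).round(0).tolist() for h in(.028,.098)])
plan((.6077,-.0367,.22))
t=get_image("top")
for b in "23": print([(at_z(t,d["point"],.024).round(3)[:2],round(d["score"],2)) for d in place_of(f"bottle{b}_c",t)])
```

```text
0.2 [ 0.3518 -0.0343  0.2   ]
0.205 [ 0.3591 -0.0346  0.205 ]
0.21 [ 0.3664 -0.0348  0.21  ]
0.215 [ 0.3738 -0.0351  0.215 ]
0.2 [[343.0, 440.0], [345.0, 479.0], [348.0, 573.0]] [[347.0, 503.0], [351.0, 597.0]]
0.205 [[343.0, 433.0], [345.0, 472.0], [348.0, 567.0]] [[347.0, 496.0], [351.0, 591.0]]
0.21 [[343.0, 426.0], [344.0, 465.0], [348.0, 560.0]] [[347.0, 489.0], [350.0, 584.0]]
0.215 [[342.0, 418.0], [344.0, 458.0], [348.0, 553.0]] [[346.0, 482.0], [350.0, 578.0]]
at [ 0.3637 -0.0354  0.219 ] yaw 72.5 w 0.0328 F [ 1.7 -0.4 -2.7] g 21.0 t 20.25 q6 -1.55
[ 0.608 -0.037  0.22 ] -> [-2.331e+02  7.230e+01 -1.000e-01]
[(array([ 0.398, -0.23 ]), 0.72), (array([0.611, 0.358]), 0.36)]
[]
```

apply_moves:
  deltas: [20,0,0,0,0,20,0,0,0,0,20,0,0,0,0]
  squeeze: 35

```text
clock: 20.65
position: [0.3618, -0.0349, 0.2186]
ee_rot: [0.0, 0.152, 0.988, 0.0]
contact_force: [-0.2, 0.0, -3.0]
width: 0.032
gripper_force: 35.1
```

apply_moves:
  deltas: [20,-12,4,0,0,20,-32,10,0,0,20,-57,18,0,0,20,-85,26,0,0,20,-113,35,0,0,20,-141,44,0,0,20,-169,53,0,0,20,-195,61,0,0,20,-217,67,0,0,20,-229,71,0,0,20,-233,72,0,0,20,-233,72,0,0]

```text
clock: 21.65
position: [0.6067, -0.0361, 0.2173]
ee_rot: [-0.0, 0.152, 0.988, 0.0]
contact_force: [0.3, -0.3, -3.2]
width: 0.0322
gripper_force: 35.2
```

Run:
```python
from h import *
plan((.6077,-.0367,.14))
s=get_image("scene");save(s,"s10.png",(200,130,320,270),4)
```

```text
at [ 0.6067 -0.0361  0.2173] yaw 72.5 w 0.0322 F [ 0.3 -0.3 -3.2] g 35.2 t 21.65 q6 -1.44
[ 0.608 -0.037  0.14 ] -> [-1.1 -0.3 77.3]
```

View pics/s10.png

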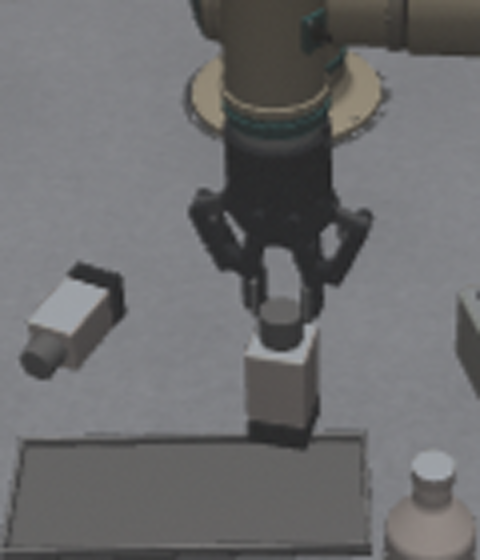

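The bottle hangs upright above the tray's near (+y) end at (283,380) in the crop. I lower it and watch the force.

apply_moves:
  deltas: [20,0,0,20,0,20,0,0,40,0,20,0,0,60,0,20,0,0,68,0,20,0,0,72,0,20,0,0,72,0]

```text
clock: 22.2
position: [0.6045, -0.0361, 0.146]
ee_rot: [-0.001, 0.152, 0.988, 0.0]
contact_force: [0.0, 0.5, -2.8]
width: 0.0323
gripper_force: 35.3
```

apply_moves:
  deltas: [20,0,0,2,0,20,0,0,4,0,20,0,0,4,0]

```text
clock: 22.45
position: [0.6058, -0.0363, 0.1431]
ee_rot: [0.001, 0.152, 0.988, 0.0]
contact_force: [0.5, 0.3, -2.1]
width: 0.0321
gripper_force: 35.2
```

apply_moves:
  deltas: [20,0,0,2,0,20,0,0,4,0,20,0,0,4,0]

```text
clock: 22.7
position: [0.6052, -0.0362, 0.1381]
ee_rot: [-0.0, 0.152, 0.988, 0.0]
contact_force: [-1.0, -0.7, -4.2]
width: 0.032
gripper_force: 35.2
```

apply_moves:
  deltas: [20,0,0,2,0,20,0,0,4,0,20,0,0,4,0]

```text
clock: 22.95
position: [0.6051, -0.0362, 0.1338]
ee_rot: [-0.0, 0.152, 0.988, 0.0]
contact_force: [-0.4, 0.1, -3.3]
width: 0.0324
gripper_force: 35.2
```

apply_moves:
  deltas: [20,0,0,2,0,20,0,0,4,0,20,0,0,4,0]

```text
clock: 23.2
position: [0.6052, -0.0362, 0.1299]
ee_rot: [-0.0, 0.152, 0.988, 0.0]
contact_force: [-0.5, -0.8, -2.6]
width: 0.0317
gripper_force: 35.3
```

apply_moves:
  deltas: [20,0,0,2,0,20,0,0,3,0,20,0,0,3,0]

```text
clock: 23.45
position: [0.6074, -0.0368, 0.1291]
ee_rot: [0.003, 0.152, 0.988, -0.0]
contact_force: [0.8, -0.7, 5.1]
width: 0.0322
gripper_force: 35.8
```

apply_moves:
  deltas: [20,0,0,2,0,20,0,0,3,0,20,0,0,3,0]

```text
clock: 23.7
position: [0.6086, -0.0372, 0.1288]
ee_rot: [0.005, 0.152, 0.988, -0.0]
contact_force: [-0.4, -0.7, 16.0]
width: 0.0322
gripper_force: 36.8
```

apply_moves:
  deltas: [20,0,0,2,0,20,0,0,3,0,20,0,0,3,0]

```text
clock: 23.95
position: [0.6088, -0.0372, 0.1287]
ee_rot: [0.006, 0.152, 0.988, -0.001]
contact_force: [-5.5, 0.3, 28.8]
width: 0.0317
gripper_force: 37.9
```

It touched the floor at TCP z 0.129, and 29 N presses it flat. I release and retreat.

apply_moves:
  deltas: [20,0,0,-6,0,60,0,0,-6,0,60,0,0,-6,0,60,0,0,-6,0,60,0,0,-30,0,60,0,0,-70,0,60,0,0,-100,0,60,0,0,-100,0]

```text
clock: 24.62
position: [0.6089, -0.0367, 0.2272]
ee_rot: [0.006, 0.152, 0.988, -0.0]
contact_force: [0.4, -0.1, 0.4]
width: 0.0598
gripper_force: 0.0
```

Run:
```python
from h import *
plan((.437,-.25,.1),yaw=61)
s=get_image("scene");t=get_image("top")
for im in(s,t):
  for b in "123": print(b,[(at_z(im,d["point"],.024).round(3)[:2],at_z(im,d["point"],.065).round(3)[:2],round(d["score"],2)) for f in(place_of,find_in) for d in f(f"bottle{b}_c",im)])
# white blobs of bodies: centroid/orientation in scene crops
for im,k in((s,"s"),(t,"t")):
  hsv=cv2.cvtColor(im["frame"],cv2.COLOR_RGB2HSV); m=((hsv[...,2]>(175 if k=="s" else 195))&(hsv[...,1]<40)).astype(np.uint8)
  n,_,st,c=cv2.connectedComponentsWithStats(m)
  print(k,[(c[i].round(0),st[i,4]) for i in range(1,n) if 40<st[i,4]<600 and at_z(im,c[i],.03)[0]<.75])
```

```text
at [ 0.6089 -0.0367  0.2272] yaw 72.5 w 0.0598 F [ 0.4 -0.1  0.4] g 0.0 t 24.6167 q6 -1.44
[ 0.437 -0.25   0.1  ] -> [ 101.1 -255.3  125.6]
turn 11.5
1 [(array([ 0.444, -0.391]), array([ 0.489, -0.378]), 0.75), (array([ 0.439, -0.373]), array([ 0.485, -0.361]), 0.7)]
2 [(array([ 0.384, -0.234]), array([ 0.432, -0.227]), 0.72), (array([ 0.385, -0.217]), array([ 0.433, -0.211]), 0.95), (array([0.499, 0.283]), array([0.542, 0.268]), 0.72)]
3 [(array([ 0.576, -0.028]), array([ 0.616, -0.03 ]), 0.78), (array([ 0.581, -0.038]), array([ 0.621, -0.039]), 0.69), (array([ 0.624, -0.132]), array([ 0.662, -0.13 ]), 0.41)]
1 [(array([ 0.466, -0.379]), array([ 0.464, -0.368]), 0.88), (array([ 0.455, -0.378]), array([ 0.454, -0.368]), 0.85)]
2 [(array([ 0.385, -0.239]), array([ 0.385, -0.232]), 0.55), (array([0.401, 0.334]), array([0.401, 0.325]), 0.37), (array([ 0.397, -0.225]), array([ 0.396, -0.218]), 0.81)]
3 [(array([ 0.637, -0.037]), array([ 0.63 , -0.035]), 0.52), (array([ 0.617, -0.044]), array([ 0.611, -0.042]), 0.54)]
s []
t []
```

apply_moves:
  deltas: [75,13,-32,0,4,75,26,-64,0,8,75,39,-96,10,11,75,52,-128,30,11,75,65,-160,50,11,75,78,-192,70,11,75,90,-224,90,11,75,101,-255,110,11,75,101,-255,120,11,75,101,-255,120,11]

```text
clock: 26.15
position: [0.4298, -0.2493, 0.0992]
ee_rot: [-0.002, 0.248, 0.969, 0.001]
contact_force: [-0.4, -0.0, -0.2]
width: 0.0749
gripper_force: 0.0
```

Run:
```python
from h import *
plan((.438,-.251,.026),yaw=61)
s=get_image("scene");save(s,"s11.png",(180,160,280,240),7)
```

```text
at [ 0.4298 -0.2493  0.0992] yaw 61.3 w 0.0749 F [-0.4 -0.  -0.2] g 0.0 t 26.15 q6 -1.74
[ 0.438 -0.251  0.026] -> [-8.3  2.4 73.2]
turn 0.3
```

apply_moves:
  deltas: [75,0,0,0,0]
  squeeze: 20

```text
clock: 26.28
position: [0.433, -0.249, 0.1018]
ee_rot: [0.001, 0.246, 0.969, 0.0]
contact_force: [0.7, -0.1, 0.3]
width: 0.0751
gripper_force: 0.0
```

apply_moves:
  deltas: [75,-3,2,40,0,75,-3,2,65,0,75,-3,2,76,0,75,-3,2,76,0,20,-3,2,76,0,20,-3,2,76,0,20,-3,2,76,0,20,-3,2,76,0,20,-3,2,76,0,20,-3,2,76,0]
  squeeze: 20

```text
clock: 27.12
position: [0.4372, -0.2491, 0.0269]
ee_rot: [0.002, 0.247, 0.969, -0.0]
contact_force: [1.2, 2.6, 7.3]
width: 0.0335
gripper_force: 19.2
```

apply_moves:
  deltas: [20,0,0,-40,0,20,0,0,-80,0,20,0,0,-120,0,20,0,0,-160,0,20,0,0,-190,0,20,0,0,-150,0,20,0,0,-190,0,20,0,0,-150,0,20,0,0,-190,0,20,0,0,-150,0,20,0,0,-190,0,20,0,0,-190,0]

```text
clock: 28.12
position: [0.4321, -0.2459, 0.2134]
ee_rot: [-0.004, 0.246, 0.969, 0.002]
contact_force: [1.8, -0.7, -1.0]
width: 0.0332
gripper_force: 21.0
```

Run:
```python
from h import *
plan((.6025,-.1215,.217))
s=get_image("scene")
print("moment",np.round(get_state()["moment"],3))
for f in(place_of,find_in): print([(np.round(d["point"],1),round(d["score"],2)) for d in f("bottle2_c",s)])
tip=np.array(get_state()["position"])
print("upright centre would be at",proj(s,tip-[0,0,.017+.035]),"level",proj(s,tip+np.array([-.046*.88,.046*.48,0])))
save(s,"s11.png",(170,90,310,210),5)
```

```text
at [ 0.4321 -0.2459  0.2134] yaw 61.5 w 0.0332 F [ 1.8 -0.7 -1. ] g 21.0 t 28.1167 q6 -1.73
[ 0.602 -0.122  0.217] -> [-90.4 190.6  -4.1]
moment [-0.127 -0.168 -0.014]
[(array([207.7, 186.6]), 0.9)]
[(array([204.3, 190.4]), 0.93)]
upright centre would be at [204.86707699 188.15065897] level [210.09923912 168.25987427]
```

Run:
```python
from h import *
s=get_image("scene");g=cv2.cvtColor(s["frame"],cv2.COLOR_RGB2GRAY)
P=np.array(get_state()["position"]);print(P)
u,v=proj(s,P+[0.,0,-.017]).round().astype(int);print(u,v)
for r in range(v-4,v+42,2): print(r,g[r,u-16:u+17:2])
t=get_image("top");gt=cv2.cvtColor(t["frame"],cv2.COLOR_RGB2GRAY)
```

```text
[ 0.4370498  -0.24966542  0.21660935]
203 180
176 [129 130 129 129  66  92  99  99  99  65  56  44  50 129 130 132 129]
178 [130 128 129 131 104  53  73  88  66  55  63  46  56 132 133 131 128]
180 [129 129 129 130 129  95  55  57  57  52  66  67 155 130 130 131 129]
182 [128 130 130 130 129 157  56  59  57  54  71 155 103 125 129 132 131]
184 [130 131 128 127 158 160 132  61  57  98 159 108  72 108 131 133 132]
186 [130 131 130 130  90  98 137 156 160 158 112  74  74  96 130 131 132]
188 [131 132 130 131  87  83  82  84  92  98  74  73  73  76 129 132 132]
190 [132 131 129 131  88  82  83  83  83  83  73  74  72  72 127 129 131]
192 [130 130 130 130  93  82  84  83  83  84  74  73  73  72 129 131 132]
194 [130 132 132 130 105  82  83  83  82  84  74  72  73  73 124 130 130]
196 [128 128 131 132 116  82  83  83  83  84  75  72  72  72  84 131 130]
198 [130 130 131 131 130  83  82  82  83  84  78  72  71  51  77 132 130]
200 [127 128 128 130 129  77  86  82  82  82  83  71  54  45  47 131 132]
202 [130 130 130 130 132  61  44  51  57  84  83  57  45  46 118 130 130]
204 [131 131 131 130 132  71  45  46  46  46  48  45  46 118 132 133 133]
206 [131 129 131 131 132 129 120  68  45  46  47  46  93 132 131 133 134]
208 [130 132 131 131 128 128 131 131 127 124  66  94 131 130 131 132 132]
210 [130 130 132 132 129 130 131 132 130 132 134 132 131 131 128 130 131]
212 [123 127 128 128 127 132 134 131 131 130 133 134 133 130 131 131 133]
214 [123 130 129 128 129 131 129 130 133 134 134 134 132 131 131 131 131]
216 [100 128 128 128 128 130 130 134 131 130 132 132 132 134 132 132 133]
218 [ 74 128 130 128 129 129 130 131 129 131 130 130 131 132 132 130 130]
220 [ 45 128 128 128 128 126 126 127 128 131 130 131 131 130 130 131 130]
```

apply_moves:
  deltas: [20,0,0,0,0,20,0,0,0,0,20,0,0,0,0]
  squeeze: 35

```text
clock: 28.62
position: [0.4361, -0.2489, 0.2155]
ee_rot: [0.0, 0.246, 0.969, -0.0]
contact_force: [0.7, 0.1, -2.9]
width: 0.0325
gripper_force: 38.2
```

The profile shows the body below the cap with the dark foot at the bottom and only a small lean. It rights itself on contact, so I carry it to the tray.

apply_moves:
  deltas: [20,-5,10,0,0,20,-14,28,0,0,20,-25,50,0,0,20,-36,73,0,0,20,-47,96,0,0,20,-58,119,0,0,20,-69,141,0,0,20,-80,162,0,0,20,-89,180,0,0,20,-93,188,0,0,20,-94,189,0,0,20,-94,189,0,0]

```text
clock: 29.62
position: [0.6086, -0.1272, 0.2148]
ee_rot: [-0.001, 0.246, 0.969, -0.0]
contact_force: [-0.7, 0.3, -2.6]
width: 0.0324
gripper_force: 38.4
```

apply_moves:
  deltas: [20,0,0,20,0,20,0,0,40,0,20,0,0,55,0,20,0,0,64,0,20,0,0,66,0,20,0,0,66,0]

```text
clock: 30.12
position: [0.6079, -0.128, 0.1491]
ee_rot: [-0.001, 0.247, 0.969, -0.0]
contact_force: [0.2, 0.1, -3.1]
width: 0.0326
gripper_force: 38.4
```

apply_moves:
  deltas: [20,0,0,2,0,20,0,0,5,0,20,0,0,5,0]

```text
clock: 30.37
position: [0.6089, -0.1276, 0.1447]
ee_rot: [0.0, 0.246, 0.969, -0.0]
contact_force: [-0.4, -0.1, -2.8]
width: 0.0325
gripper_force: 38.4
```

apply_moves:
  deltas: [20,0,0,2,0,20,0,0,5,0,20,0,0,5,0]

```text
clock: 30.62
position: [0.6084, -0.1273, 0.1388]
ee_rot: [-0.0, 0.246, 0.969, 0.0]
contact_force: [0.5, 0.1, -2.7]
width: 0.0328
gripper_force: 38.4
```

apply_moves:
  deltas: [20,0,0,2,0,20,0,0,4,0,20,0,0,4,0]

```text
clock: 30.87
position: [0.6084, -0.1273, 0.1348]
ee_rot: [-0.0, 0.246, 0.969, 0.0]
contact_force: [0.6, -0.0, -3.1]
width: 0.0326
gripper_force: 38.4
```

apply_moves:
  deltas: [20,0,0,2,0,20,0,0,4,0,20,0,0,4,0]

```text
clock: 31.12
position: [0.6084, -0.1274, 0.1308]
ee_rot: [-0.0, 0.246, 0.969, 0.0]
contact_force: [-0.3, -0.7, -2.1]
width: 0.0325
gripper_force: 38.4
```

apply_moves:
  deltas: [20,0,0,2,0,20,0,0,4,0,20,0,0,4,0]

```text
clock: 31.37
position: [0.6084, -0.1274, 0.1268]
ee_rot: [-0.0, 0.246, 0.969, 0.0]
contact_force: [0.3, -0.0, -2.4]
width: 0.0322
gripper_force: 38.4
```

apply_moves:
  deltas: [20,0,0,2,0,20,0,0,4,0,20,0,0,4,0]

```text
clock: 31.62
position: [0.6084, -0.1274, 0.1228]
ee_rot: [-0.0, 0.246, 0.969, 0.0]
contact_force: [-0.4, 0.5, -2.4]
width: 0.0323
gripper_force: 38.4
```

apply_moves:
  deltas: [20,0,0,2,0,20,0,0,4,0,20,0,0,4,0]

```text
clock: 31.87
position: [0.6094, -0.1277, 0.1219]
ee_rot: [0.001, 0.246, 0.969, -0.0]
contact_force: [-2.9, 0.9, 8.0]
width: 0.0329
gripper_force: 39.6
```

apply_moves:
  deltas: [20,0,0,2,0,20,0,0,3,0,20,0,0,3,0]

```text
clock: 32.12
position: [0.6101, -0.128, 0.1219]
ee_rot: [0.003, 0.246, 0.969, -0.0]
contact_force: [-5.3, 1.8, 22.1]
width: 0.0323
gripper_force: 40.9
```

apply_moves:
  deltas: [20,0,0,-6,0,60,0,0,-6,0,60,0,0,-6,0,60,0,0,-6,0,60,0,0,-30,0,60,0,0,-70,0,60,0,0,-100,0,60,0,0,-100,0]

```text
clock: 32.78
position: [0.6123, -0.1286, 0.2226]
ee_rot: [0.006, 0.246, 0.969, -0.0]
contact_force: [0.0, -0.5, 1.4]
width: 0.0599
gripper_force: 0.0
```

Run:
```python
from h import *
plan((.501,-.407,.105),yaw=60)
s=get_image("scene");t=get_image("top")
for im in(s,t):
  for b in "123": print(b,[(at_z(im,d["point"],.024).round(3)[:2],at_z(im,d["point"],.065).round(3)[:2],round(d["score"],2)) for d in place_of(f"bottle{b}_c",im)])
```

```text
at [ 0.6123 -0.1286  0.2226] yaw 61.5 w 0.0599 F [ 0.  -0.5  1.4] g 0.0 t 32.7833 q6 -1.39
[ 0.501 -0.407  0.105] -> [ -33.7 -298.   117.4]
turn 1.5
1 [(array([ 0.572, -0.027]), array([ 0.612, -0.029]), 0.67)]
2 [(array([ 0.57 , -0.128]), array([ 0.61 , -0.125]), 0.96), (array([0.107, 0.385]), array([0.167, 0.366]), 0.72)]
3 [(array([ 0.573, -0.041]), array([ 0.613, -0.042]), 0.98)]
1 [(array([ 0.468, -0.353]), array([ 0.466, -0.343]), 0.7)]
2 [(array([ 0.609, -0.14 ]), array([ 0.603, -0.136]), 0.5)]
3 [(array([ 0.632, -0.033]), array([ 0.626, -0.032]), 0.76)]
```

B stands in the tray. C seems to have been nudged, so I measure it again.

Run:
```python
from h import *
s=get_image("scene");t=get_image("top")
for im in(s,t):
  for f in(place_of,find_in): print([(at_z(im,d["point"],.024).round(3)[:2],round(d["score"],2)) for d in f("bottle1_c",im)])
  g=cv2.cvtColor(im["frame"],cv2.COLOR_RGB2GRAY).astype(int)
  u,v=proj(im,(.465,-.367,.024)).astype(int);w=g[v-32:v+32,u-34:u+30]
  bg=np.median(w);print(bg,w.max())
  for nm,m in(("white",w>bg+(25)),("dark",w<bg-35)):
    m=cv2.morphologyEx(m.astype(np.uint8),cv2.MORPH_OPEN,np.ones((2,2)))
    n,_,st,c=cv2.connectedComponentsWithStats(m)
    print(nm,[(at_z(im,c[i]+[u-34,v-32],.026).round(3)[:2].tolist(),int(st[i,4])) for i in range(1,n) if st[i,4]>15])
save(t,"t12.png",(330,190,420,270),7)
```

```text
[(array([ 0.449, -0.355]), 0.59)]
[(array([ 0.444, -0.354]), 0.79), (array([0.168, 0.404]), 0.25)]
129.0 162
white [([0.442, -0.354], 147)]
dark [([0.471, -0.336], 323), ([0.575, -0.45], 157)]
[(array([ 0.462, -0.345]), 0.96)]
[(array([ 0.451, -0.353]), 0.6), (array([0.45 , 0.344]), 0.25)]
143.0 184
white [([0.459, -0.36], 157)]
dark [([0.575, -0.461], 146), ([0.422, -0.326], 101)]
```

View pics/t12.png

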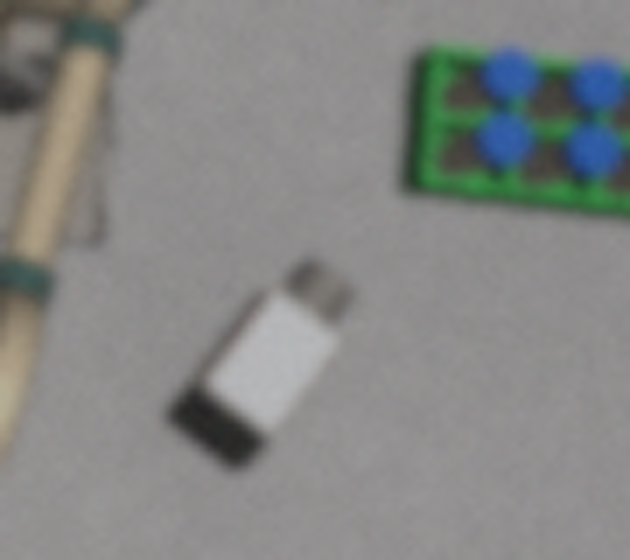

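C lies with its cap at crop (320,288) and its foot at (218,428), a yaw of about -36°.

Run:
```python
from h import *
t=get_image("top")
c,f=[at_z(t,np.array(p)/7+[330,190],z) for p,z in(((320,288),.038),((218,428),.045))]
print(c,f,np.degrees(np.arctan2(*(c-f)[1::-1])),np.linalg.norm((c-f)[:2]))
plan((*c[:2],.105),yaw=54)
```

```text
[ 0.50241695 -0.38180688  0.038     ] [ 0.42349266 -0.32176086  0.045     ] -37.26406959909837 0.09916939261840521
at [ 0.6087 -0.1275  0.2162] yaw 61.5 w 0.0601 F [ 0.5 -0.  -0.2] g 0.0 t 33.5333 q6 -1.39
[ 0.502 -0.382  0.105] -> [ -28.1 -274.2  111.2]
turn 7.5
```

apply_moves:
  deltas: [75,-3,-34,0,4,75,-6,-68,0,8,75,-9,-102,0,8,75,-12,-136,10,8,75,-15,-170,40,8,75,-18,-205,70,8,75,-22,-240,90,8,75,-25,-273,105,8,75,-25,-273,105,8,75,-25,-273,105,8,75,-25,-273,105,8]

```text
clock: 34.45
position: [0.5005, -0.3793, 0.1114]
ee_rot: [0.0, 0.314, 0.949, 0.0]
contact_force: [0.4, 0.9, -0.2]
width: 0.0749
gripper_force: 0.0
```

Run:
```python
from h import *
plan((.500,-.3805,.026),yaw=54)
s=get_image("scene")
print([(at_z(s,d["point"],.024).round(3)[:2],round(d["score"],2)) for d in place_of("bottle1_c",s)])
```

```text
at [ 0.5005 -0.3793  0.1114] yaw 53.4 w 0.0749 F [ 0.4  0.9 -0.2] g 0.0 t 34.45 q6 -1.69
[ 0.5   -0.38   0.026] -> [-0.4 -1.3 85.4]
turn -0.6
[(array([ 0.448, -0.354]), 0.64)]
```

apply_moves:
  deltas: [75,0,-1,40,0,75,0,-1,70,0,75,0,-1,85,0,75,0,-1,85,0,20,0,-1,85,0,20,0,-1,85,0,20,0,-1,85,0,20,0,-1,85,0,20,0,-1,85,0,20,0,-1,85,0]
  squeeze: 20

```text
clock: 35.38
position: [0.5011, -0.3808, 0.0285]
ee_rot: [0.002, 0.313, 0.95, -0.0]
contact_force: [0.5, 1.4, 7.1]
width: 0.0335
gripper_force: 20.2
```

apply_moves:
  deltas: [20,0,0,-40,0,20,0,0,-80,0,20,0,0,-120,0,20,0,0,-160,0,20,0,0,-190,0,20,0,0,-150,0,20,0,0,-190,0,20,0,0,-150,0,20,0,0,-190,0,20,0,0,-150,0,20,0,0,-190,0,20,0,0,-190,0]

```text
clock: 36.38
position: [0.4962, -0.3769, 0.2145]
ee_rot: [-0.004, 0.313, 0.95, 0.002]
contact_force: [1.2, -1.2, -0.2]
width: 0.0333
gripper_force: 20.8
```

Run:
```python
from h import *
plan((.602,-.208,.217))
s=get_image("scene");g=cv2.cvtColor(s["frame"],cv2.COLOR_RGB2GRAY)
u,v=proj(s,np.array(get_state()["position"])+[0.,0,-.017]).round().astype(int);print(u,v)
for r in range(v-4,v+42,2): print(r,g[r,u-16:u+17:2])
```

```text
at [ 0.4962 -0.3769  0.2145] yaw 53.5 w 0.0333 F [ 1.2 -1.2 -0.2] g 20.8 t 36.3833 q6 -1.69
[ 0.602 -0.208  0.217] -> [ 15.5 198.7  -2.2]
161 194
190 [127 126 124 125 126  96  99  99 100  68  46  46  47 127 127 127 127]
192 [127 129 126 128 126  88  99 100 100  65  54  44  47 121 125 128 130]
194 [126 127 129 127 126 106  58  61  57  54  62  43 105 129 127 127 128]
196 [128 126 127 127 125 152  63  55  56  54  60 138 159 120 123 128 127]
198 [125 125 127 126 154 160 104  55  56  55  98 156 104  75 106 126 127]
200 [128 128 127 127  90 134 157 154 153 155 156  91  75  76  84 126 131]
202 [130 130 129 127 100  80  86 120 156 150  83  75  75  75  74 127 127]
204 [128 127 127 128 116  81  81  82  85  80  75  75  75  75  74 119 129]
206 [127 126 127 129 129  83  80  81  81  81  75  76  75  75  75  91 129]
208 [126 129 131 130 130  99  80  80  81  83  75  75  75  75  74  75 127]
210 [128 127 129 130 130 117  80  80  81  82  77  74  74  74  74  74 127]
212 [129 127 130 129 130 130  84  80  80  80  81  74  73  73  75  49  80]
214 [128 130 130 128 130 132  80  77  80  81  82  74  73  70  47  45  50]
216 [129 132 130 130 131 132  99  45  52  80  81  74  63  45  45  44 104]
218 [132 133 130 132 131 133 132  48  45  45  50  55  46  44  45 120 130]
220 [129 131 130 132 130 132 134 129  93  45  45  45  43  45 121 133 133]
222 [129 129 130 132 131 133 133 132 131 130 106  48  47 122 131 130 130]
224 [129 132 132 129 128 131 130 129 132 132 132 131 130 130 134 129 131]
226 [130 128 130 132 131 128 130 128 130 130 130 131 131 129 129 127 131]
228 [129 128 130 130 129 128 131 129 130 133 131 129 131 131 130 130 127]
230 [128 130 130 131 129 131 132 132 132 128 129 130 129 129 129 128 129]
232 [128 130 130 129 128 132 131 128 128 129 129 130 129 128 126 129 129]
234 [129 131 131 129 128 130 131 128 129 132 132 131 130 130 129 129 129]
```

apply_moves:
  deltas: [20,0,0,0,0,20,0,0,0,0,20,0,0,0,0]
  squeeze: 35

```text
clock: 36.68
position: [0.5005, -0.3809, 0.2171]
ee_rot: [0.001, 0.313, 0.95, -0.0]
contact_force: [-0.1, -0.8, -2.9]
width: 0.0324
gripper_force: 38.1
```

The foot hangs down with a lean of about 15°, safely self-righting. On to the free end of the tray.

apply_moves:
  deltas: [20,1,10,0,0,20,2,28,0,0,20,3,50,0,0,20,4,74,0,0,20,6,98,0,0,20,7,122,0,0,20,9,145,0,0,20,10,167,0,0,20,11,186,0,0,20,12,194,0,0,20,12,196,0,0,20,12,196,0,0]

```text
clock: 37.68
position: [0.6069, -0.2151, 0.2162]
ee_rot: [-0.0, 0.313, 0.95, -0.0]
contact_force: [-0.8, -0.4, -3.7]
width: 0.0325
gripper_force: 38.3
```

apply_moves:
  deltas: [20,0,0,20,0,20,0,0,40,0,20,0,0,55,0,20,0,0,66,0,20,0,0,72,0,20,0,0,72,0]

```text
clock: 38.18
position: [0.6057, -0.216, 0.1429]
ee_rot: [-0.001, 0.314, 0.949, 0.0]
contact_force: [-0.9, 0.1, -2.1]
width: 0.0329
gripper_force: 38.3
```

apply_moves:
  deltas: [20,0,0,3,0,20,0,0,6,0,20,0,0,6,0]

```text
clock: 38.43
position: [0.6069, -0.2157, 0.1386]
ee_rot: [0.0, 0.313, 0.95, -0.0]
contact_force: [-0.1, -0.4, -2.0]
width: 0.0324
gripper_force: 38.3
```

apply_moves:
  deltas: [20,0,0,2,0,20,0,0,5,0,20,0,0,5,0]

```text
clock: 38.68
position: [0.6065, -0.2153, 0.133]
ee_rot: [-0.0, 0.313, 0.95, 0.0]
contact_force: [-0.7, -1.1, -2.5]
width: 0.0326
gripper_force: 38.3
```

apply_moves:
  deltas: [20,0,0,2,0,20,0,0,4,0,20,0,0,4,0]

```text
clock: 38.93
position: [0.6065, -0.2153, 0.1288]
ee_rot: [-0.0, 0.313, 0.95, 0.0]
contact_force: [-0.4, -0.2, -2.6]
width: 0.0324
gripper_force: 38.3
```

apply_moves:
  deltas: [20,0,0,2,0,20,0,0,4,0,20,0,0,4,0]

```text
clock: 39.18
position: [0.6064, -0.2153, 0.1248]
ee_rot: [-0.0, 0.313, 0.95, 0.0]
contact_force: [0.1, 0.5, -0.9]
width: 0.0328
gripper_force: 38.3
```

apply_moves:
  deltas: [20,0,0,2,0,20,0,0,4,0,20,0,0,4,0]

```text
clock: 39.43
position: [0.6074, -0.2158, 0.1236]
ee_rot: [0.001, 0.313, 0.95, -0.0]
contact_force: [-2.0, 0.9, 7.4]
width: 0.0325
gripper_force: 39.3
```

apply_moves:
  deltas: [20,0,0,2,0,20,0,0,3,0,20,0,0,3,0]

```text
clock: 39.68
position: [0.6081, -0.2162, 0.1236]
ee_rot: [0.003, 0.313, 0.95, -0.001]
contact_force: [-4.9, 2.1, 21.0]
width: 0.0325
gripper_force: 40.4
```

Contact at 0.124. I release, retreat up, and move back towards the robot for a clear view.

apply_moves:
  deltas: [20,0,0,-6,0,60,0,0,-6,0,60,0,0,-6,0,60,0,0,-6,0,60,0,0,-30,0,60,0,0,-70,0,60,0,0,-110,0,60,0,0,-130,0,60,40,0,-130,0,60,80,0,-130,0,60,120,0,-130,0,60,150,0,-130,0]

```text
clock: 40.68
position: [0.4833, -0.1244, 0.2475]
ee_rot: [-0.002, 0.313, 0.95, 0.0]
contact_force: [-0.4, 0.2, 0.2]
width: 0.0599
gripper_force: 0.0
```

apply_moves:
  deltas: [60,40,-20,0,0,60,80,-40,0,0,60,110,-50,0,0,60,110,-50,0,0,60,110,-50,0,0]

```text
clock: 41.1
position: [0.3663, -0.1002, 0.2482]
ee_rot: [0.0, 0.314, 0.95, 0.0]
contact_force: [0.6, -0.1, 0.9]
width: 0.0602
gripper_force: 0.0
```

Run:
```python
from h import *
plan()
s=get_image("scene");t=get_image("top")
c=np.array([.6025,-.1215]);a=np.radians(-3.5);ex=np.array([np.cos(a),np.sin(a)]);ey=np.array([-np.sin(a),np.cos(a)])
for im,k in((s,"s"),(t,"t")):
  for b in "123":
    for d in place_of(f"bottle{b}_c",im):
      p=at_z(im,d["point"],.065)[:2];print(k,b,p.round(3),"tray",np.round([(p-c)@ex,(p-c)@ey],3),round(d["score"],2))
  for n,z in(("cover_knob",.109),("lever_grip",.22)): print(k,n,[(at_z(im,d["point"],z).round(3)[:2],round(d["score"],2)) for d in place_of(n,im)])
# upright check: feature rows of each bottle in scene vs prediction; dark foot, body, cap
g=cv2.cvtColor(s["frame"],cv2.COLOR_RGB2GRAY)
for p in((.612,-.036),(.610,-.126),(.603,-.21)):
  u0=proj(s,(*p,.125));u1=proj(s,(*p,.005));print(u0.round(),u1.round())
  u=int(u0[0])
  for r in range(int(u0[1])-8,int(u1[1])+14,3): print(r,g[r,u-16:u+17:2])
```

```text
at [ 0.3663 -0.1002  0.2482] yaw 53.5 w 0.0602 F [ 0.6 -0.1  0.9] g 0.0 t 41.1 q6 -1.38
s 1 [ 0.603 -0.219] tray [ 0.007 -0.097] 0.59
s 2 [ 0.6   -0.135] tray [-0.002 -0.013] 0.97
s 3 [ 0.631 -0.036] tray [0.023 0.087] 0.89
s cover_knob [(array([0.464, 0.18 ]), 0.82), (array([ 0.699, -0.463]), 0.74)]
s lever_grip [(array([0.388, 0.292]), 0.89), (array([0.655, 0.166]), 0.36)]
t 1 [ 0.616 -0.215] tray [ 0.02  -0.093] 0.72
t 2 [ 0.608 -0.134] tray [ 0.006 -0.012] 0.47
t 3 [ 0.631 -0.037] tray [0.023 0.086] 0.63
t 3 [ 0.588 -0.482] tray [ 0.007 -0.361] 0.27
t cover_knob []
t lever_grip [(array([0.399, 0.292]), 0.96)]
[272. 228.] [273. 254.]
220 [127 128 127 131 129 128 131 131 128 129 129 128 130 127 130 131 130]
223 [131 130 131 128 129 130 131 130 128 129 130 130 127 130 130 129 129]
226 [128 125 127 131 130 126 129 115 115 126 129 129 131 127 129 129 130]
229 [128 130 129 127 129 112 100 100 100 100 112 128 128 129 127 129 128]
232 [128 127 127 127 129  75  99 101 101  96  73 143 128 128 128 130 129]
235 [126 129 128 130 112  95  57  58  58  58  53 158 100 128 128 129 128]
238 [113 11
[... 2444 characters left out ...]
7  94 158 105  76 103 104 103  94]
242 [130 131 107  83  92 146 159 157 160 151  81  76  75  95  98  97  97]
245 [126 131 109  79  82  82  83  89  92  76  74  76  75  87 100 100 101]
248 [128 130  79  84  83  82  80  83  84  75  75  74  74  85 100 100  99]
251 [132 118  68  91  82  82  81  82  83  75  73  73  74  59  96  99 101]
254 [128 110  95 100  70  82  81  81  82  75  72  73  47  45  95 100  99]
257 [130 112  97 100  54  46  50  71  81  79  62  45  46  90 100  99  99]
260 [130  73 100 100  99  81  46  45  46  46  47  51  99 100 100  99 100]
263 [109  77 100  99 100 100 100  98  80  46  72  99 100  99  99  99 100]
266 [ 97  82  89  95  97  91  91  91  92  93  95  98  98  96  98 103 105]
```

All three bottles stand upright inside the tray, the cover is back at its stop, the lever is up, and the robot touches nothing. Handing in.

```bash
python3 -c "
from rig import *
print(sign_off())"
```

```text
the job is handed in; nothing more can be done
None
```

I handed the job in after three full lever strokes with the port open; the cover is back over the port, and all three bottles stand upright in the drip tray. The last camera check agreed with this, but no verdict came back at hand-in.

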